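# Third hand for a mosaic panel bracket

### The arm

A 6-joint arm with a two-finger parallel gripper is mounted at the origin on the work surface. World frame = base frame: x ahead of the robot, y to its left, z up, the work surface at z = 0. Lengths are in m, angles in degrees, forces in N, time in s.
With the tool pointing down it reaches from about 0.3 to 0.75 m from the base axis. Payload 8.5 kg.
Tool frame: the origin (TCP) lies at the very end of the fingers, on their centre line; the grasp point (between the pads) lies 19 mm behind it; z points along the fingers, y is the line along which they close (so a half turn about z gives the same grasp; the last joint's range is limited). The gripper opens to 85 mm and grips with 20 to 120 N. Pads are 22 mm wide; open, the fingers measure 114 mm over their backs; the gripper's body (76 mm by 85 mm) begins 54 mm behind the grasp point. The pads swing forward as they close: fully open they stand 13 mm farther back than shut.
Start: joints at [-86.19, 21.807, 74.336, -0, 83.858, -12.336], TCP at [0.153, -0.528, 0.231] pointing down, gripper open.
Joint ranges: [-178.18, 178.18], [-50.72, 133.34], [12.68, 142.11], [-81.47, 261.47], [9.98, 163.14], [-165.26, 165.26]. Speed limits (degrees/s): [136.94, 136.94, 180, 180, 180, 180].

### API

Orientations are given as a 3x3 rotation matrix whose columns are the frame's x, y, z axes.
In Python, from rig import env, optics, spotter gives the robot as it stands.
- The arm moves only by the shell command python3 -m crank 'ROWS' [FORCE]. ROWS is JSON, one flat list of numbers, 5 for each row, row after row: the finger opening in cm, from 0 to 8.54, then the shift along the tool's x, y, z in cm, then the turn about the tool's z in rad. A call has exactly 8 rows; each row shifts and turns the commanded pose from where the row before left it, along the tool's axes as they then stand; what a row does not reach is not made up. A row lasts 1/12 s, in which the tool goes at most 41.7 mm and 7.16 degrees, less where a joint would pass 70% of its speed; a pose out of reach is approached as far as the arm can. A call is refused whole if a number of a shift passes 4.17 or a number of a turn 0.125, either way. A call with a gripper value outside its range is refused whole. The fingers move at their own pace and stop on an object; FORCE is the grip in N (left out, the last holds). Time passes only in rows, so rows that do not move let the fingers close, or fill a call up. It gives the time, the measured TCP pose, the force, the opening and the grip force at its end, in the units of the state.
- env.observe(): the state, without advancing time (a new reading comes with each control period).
- optics.get_image(name): name is "side" or "top" or "wrist"; returns a dict with "color" (384x512x3 uint8, red, green, blue), "intrinsics" (3x3 intrinsics, pixels), "pose" (4x4, takes a point from camera to world coordinates). Camera axes: x right, y up, looking along -z (the intrinsics and any distortion apply to the point x, -y, -z); pixel columns grow to the right and rows downward; lengths in m; the calibration is good to about 2 mm. A picture is of the moment at which its call begins. There is no depth.
- env.close_job(): hands the job in; it is judged then, once.
Trained networks look in a picture, given as the dict that the camera call returned (one of the last four; its "shot" number tells which), for a name from the list of things; names that differ only in an ending like _2 or _b are one class to them, and where a whole thing is asked for, a point or a joint stands for the part that bears it (a point fixed in the world has none). Each returns a list of dicts, best first, with "score" (0 to 1); they miss things now and then, are a little off and sometimes report something else, mostly with a low value. They report only what shows in the picture. A call takes as long as a camera call. They do not tell look-alikes from the thing itself.
- spotter.look_for(picture, query): "at" ([column, row] as shares, 0 to 1, of the picture: columns of its width, rows of its height, amid what is visible of it).
The state is a dict: "time_s": time; "q": joint angles; "qvel": joint speeds; "joint_efforts": joint torques, N m; "position": TCP position; "tool_rot": TCP orientation; "ft_force": force on the tool from outside, world axes, zero at the start; "wrist_torque": the same for the moment, N m; "grip_width": finger opening in m; "gripper_force": force on a finger pad.
Only numpy, scipy, OpenCV 4.12 (cv2) and the standard library are available. Lean on these libraries where they do the work, as an engineer would, in place of code of your own. Each camera call takes 0.05 s, during which the arm holds its last target. There are 200 camera calls.

### The job

A colleague is about to screw the T-shaped aluminium bracket to the wooden edge rail of the mosaic panel, and you are the third hand: pick the bracket up and hold its plate flat against the rail's front face, upright, in the middle of the rail's length and with the top edges of plate and rail level. Press it gently against the rail with a steady push of about 10 newtons, letting the panel's sprung sled give a little but never ramming it towards its end stop, and keep that push for at least three seconds. Finish while still holding and pressing the bracket there (do not let go or put it down), and leave the tape roll, brush and jar alone.

Things in the scene. Friction and masses are not known exactly. Their poses are not given: they have to be found in the camera images.
- bracket: Loose upright aluminium bracket, 0.13-0.23 kg, a T seen from above, all 50 mm high: web (the handle) 10 mm thick, 74 long, running back from the middle of a plate 6 thick, 80 wide. Origin on the underside under the web: web x -35 to 39 mm, plate x 39 to 45, y -40 to 40. x points out through the plate's flat face that goes on the rail; z up. Take the web across its 10 mm, from above, near x = 0.
- bracket_face (a point): Centre of the bracket plate's flat outer face: at x = +45, y = 0, z = +25 mm in the bracket's frame, same axes.
- rail: Light wooden rail along the panel's front edge, 20 mm thick (x), 240 long (y), 50 high (z). Origin at the centre of its front face (nearest the robot), 60 mm above the bench; rail 35 to 85 mm above the bench, nothing under or before it. x points level into the rail, the pushing direction; z up. Pencil lines across its top at y = +-40 mm show where the plate's edges belong. Slides back along x.
- cradle: Fixed plywood base under the sled. Origin on the bench below the rail's front face at rest, same axes as the rail; reaches 257 mm back (x), 250 mm wide (y). On its sled lies the mosaic panel (stone mosaic on a carrier), 150 by 220 mm, top 76 mm above the bench, right behind the rail.
- rail_rest (a point): Fixed point on the cradle where the rail's origin lies at rest, same axes. Rail, panel and sled slide together from it along +x, up to 35 mm to an end stop; springs push back with 0.7 N per mm of that travel (10 N at about 14.3 mm), with hardly any friction.
- tape: Bystander: blue roll of tape lying flat, 90 mm across, 25 mm high. Origin at the centre of its underside.
- brush: Bystander: brush with a red handle, 200 mm long, lying on the bench.
- jar: Bystander: white jar, 60 mm across, 80 mm high. Origin at the centre of its underside.
Mind the look-alikes: they are no part of the job. Leave any blue or orange look-alike of the bracket alone.

How it is judged:
By the outcome, as a careful person would: the job done as asked, in the order asked, and still so for the second after the job is handed in, while the arm keeps its last pose, push and grip.
It also fails if it takes over 56 s, if anything falls off the work surface, if the arm or the gripper's body presses on something with over 40 N, if the wrist force passes 120 N, or if a joint passes its speed limit or range.

## Working session

There is one attempt and no reset: what is moved stays moved. The work goes in short steps, Python scripts to look and compute and a shell command to move; the robot and the scene stay as the last step left them, time stands still between calls to the robot, and variables do not carry over. Pictures are saved under pics/ and viewed, at most 12 in all, crops included, and the job is handed in when it is done.

```bash
mkdir -p pics; cat > h.py <<'E'
import numpy as np, cv2
from rig import env, optics, spotter
def shot(cam,names,save=None):
    p=optics.get_image(cam); r={}
    for n in names:
        r[n]=[(round(d['score'],2),round(d['at'][0]*512,1),round(d['at'][1]*384,1)) for d in spotter.look_for(p,n)[:4]]
    if save: cv2.imwrite('pics/'+save,p['color'][:,:,::-1])
    return p,r
def ray(p,u,v):
    K=p['intrinsics'];T=p['pose'];d=np.linalg.solve(K,[u,v,1.]);d=T[:3,:3]@np.array([d[0],-d[1],-d[2]]);return T[:3,3],d
def plane(p,u,v,z):
    o,d=ray(p,u,v);return o+d*(z-o[2])/d[2]
def proj(p,X):
    T=p['pose'];c=T[:3,:3].T@(np.array(X)-T[:3,3]);w=p['intrinsics']@np.array([c[0],-c[1],-c[2]]);return w[:2]/w[2]
def tri(l):
    A=0;b=0
    for p,u,v in l:
        o,d=ray(p,u,v);d=d/np.linalg.norm(d);M=np.eye(3)-np.outer(d,d);A=A+M;b=b+M@o
    return np.linalg.solve(A,b)
E
python3 - <<'E'
from h import *
for c in('top','side'):
    p,r=shot(c,['bracket','rail','cradle','tape','brush','jar'],c+'1.png')
    print(c,p.keys(),p['pose'].round(3).tolist(),p['intrinsics'].tolist())
    for n in r: print(n,[(x,plane(p,x[1],x[2],.05).round(3).tolist()) for x in r[n]])
print(env.observe())
E
```

```text
top dict_keys(['color', 'intrinsics', 'pose', 'shot']) [[-0.014, 0.981, -0.192, 0.225], [-1.0, -0.013, 0.009, 0.008], [0.006, 0.192, 0.981, 1.477], [0.0, 0.0, 0.0, 1.0]] [[440.1576752374425, 0.0, 263.59203973089814], [0.0, 440.1576752374425, 201.03393515018698], [0.0, 0.0, 1.0]]
bracket [((0.71, 384.5, 205.0), [0.485, -0.404, 0.05]), ((0.61, 351.1, 218.8), [0.441, -0.291, 0.05]), ((0.56, 324.9, 248.6), [0.344, -0.201, 0.05])]
rail [((0.7, 231.5, 140.5), [0.715, 0.101, 0.05])]
cradle [((0.69, 222.6, 129.8), [0.753, 0.131, 0.05])]
tape [((0.56, 201.3, 222.9), [0.434, 0.2, 0.05])]
brush [((0.6, 133.1, 187.1), [0.557, 0.427, 0.05])]
jar [((0.61, 388.5, 159.6), [0.641, -0.428, 0.05])]
side dict_keys(['color', 'intrinsics', 'pose', 'shot']) [[-0.984, 0.131, -0.121, 0.335], [-0.178, -0.645, 0.743, 1.02], [0.019, 0.753, 0.658, 0.965], [0.0, 0.0, 0.0, 1.0]] [[499.84308838690754, 0.0, 257.2080038357953], [0.0, 499.84308838690754, 200.2830429756479], [0.0, 0.0, 1.0]]
bracket [((0.96, 288.8, 154.6), [0.445, -0.246, 0.05]), ((0.96, 329.3, 146.5), [0.324, -0.316, 0.05]), ((0.89, 282.1, 129.2), [0.
[... 579 characters left out ...]
6061e+01, -1.23350468e+01]), 'qvel': array([ 0.04108801,  0.07111714, -0.11765036, -0.02864879,  0.10110428,
        0.02772196]), 'joint_efforts': array([-8.72569763e-04, -4.48247874e+01, -2.31437749e+01, -2.35592270e-04,
        5.67127372e-04,  1.14442872e-05]), 'position': array([ 0.15296487, -0.52828012,  0.23131129]), 'tool_rot': array([[ 9.60553493e-01,  2.78095283e-01,  2.81570236e-05],
       [ 2.78095282e-01, -9.60553493e-01,  2.78015696e-05],
       [ 3.47778127e-05, -1.88745593e-05, -9.99999999e-01]]), 'ft_force': array([-0.30379493,  0.51258948,  0.2735233 ]), 'wrist_torque': array([-0.01201819, -0.01859528, -0.02976513]), 'gripper_force': 0.0, 'grip_width': 0.08514930044865635}
```

```bash
ls; python3 -m crank --help 2>&1 | head
```

```text
h.py
pics
invalid input: not JSON, or not a number
```

View pics/top1.png

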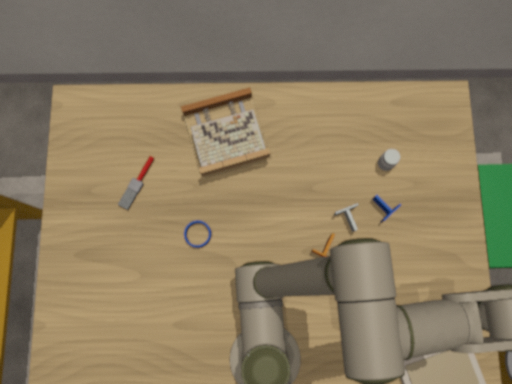

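View pics/side1.png

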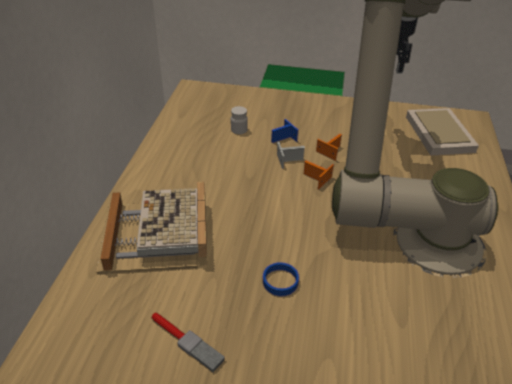

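The grey bracket is at about (347,217) in the top view and (289,154) in the side view. Its plate faces up and left, roughly parallel to the rail, whose front edge runs (201,173)–(269,154). A blue look-alike is at (385,208) and orange ones are at (325,247) and, in the side view, (329,146). Next I move above the bracket.

```bash
python3 -m crank '[8.5,1.9,-0.9,0,0, 8.5,1.9,-0.9,0,0, 8.5,1.9,-0.9,0,0, 8.5,1.9,-0.9,0,0, 8.5,1.9,-0.9,0,0, 8.5,1.9,-0.9,0,0, 8.5,1.9,-0.9,0,0, 8.5,1.9,-0.9,0,0]' 40
python3 -m crank '[8.5,1.9,-0.9,0,0, 8.5,1.9,-0.9,0,0, 8.5,1.9,-0.9,0,0, 8.5,1.9,-0.9,0,0, 8.5,1.9,-0.9,0,0, 8.5,1.9,-0.9,0,0, 8.5,1.9,-0.9,0,0, 8.5,1.9,-0.9,0,0]'
python3 - <<'E'
from h import *
p,r=shot('wrist',['bracket','bracket_face'],'w1.png');print(r,p['pose'].round(4).tolist())
np.save('w1.npy',np.array([0]));
for s in r['bracket']:print(plane(p,s[1],s[2],.05).round(4))
E
```

```text
time_s: 1.37
position: [0.2796, -0.4161, 0.2314]
tool_rot: [[0.961, 0.278, 0.0], [0.278, -0.961, -0.0], [0.0, 0.0, -1.0]]
ft_force: [-0.2, -0.4, -0.2]
grip_width: 0.0852
gripper_force: 0.0
time_s: 2.03
position: [0.4056, -0.3047, 0.2314]
tool_rot: [[0.961, 0.278, 0.0], [0.278, -0.961, -0.0], [0.0, 0.0, -1.0]]
ft_force: [0.1, -0.9, 0.3]
grip_width: 0.085
gripper_force: 0.0
{'bracket': [(0.95, 169.9, 195.9), (0.71, 274.6, 235.8), (0.69, 250.6, 122.6), (0.64, 348.7, 142.0)], 'bracket_face': [(0.95, 270.7, 232.6), (0.7, 349.7, 140.6), (0.65, 248.7, 120.2)]} [[0.2776, 0.925, 0.2593, 0.4717], [-0.9607, 0.2676, 0.0739, -0.2857], [-0.0011, -0.2696, 0.963, 0.3734], [0.0, 0.0, 0.0, 1.0]]
[ 0.3468 -0.2093  0.05  ]
[ 0.331  -0.3534  0.05  ]
[ 0.4621 -0.283   0.05  ]
[ 0.4731 -0.4024  0.05  ]
```

View pics/w1.png

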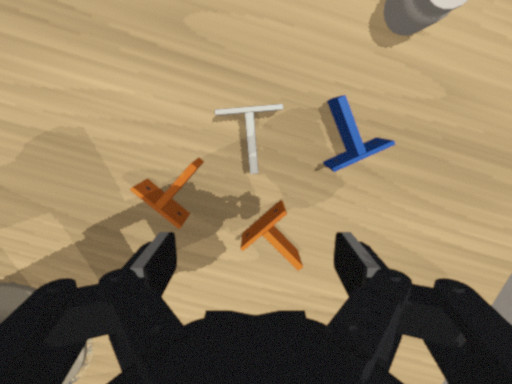

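The wrist view shows the grey bracket with its plate at (215,112)–(283,106) and its web end at (254,172). The orange look-alikes lie left and below, the blue one to the right.

```bash
python3 - <<'E'
from h import *
p=optics.get_image('wrist')
L=[plane(p,*q,.05) for q in[(215,112),(283,106),(249,109),(254,172)]]
print(np.array(L).round(4))
w=L[2]-L[3];print('yaw',np.degrees(np.arctan2(w[1],w[0])),np.linalg.norm(w),np.linalg.norm(L[0]-L[1]))
m=L[0]-L[1];print(np.degrees(np.arctan2(-m[0],m[1])))
hsv=cv2.cvtColor(p['color'],cv2.COLOR_RGB2HSV)[98:180,205:295]
print(hsv[10,::6].tolist(),hsv[40,36:60:3].tolist())
E
```

```text
[[ 0.4618 -0.2399  0.05  ]
 [ 0.4904 -0.3139  0.05  ]
 [ 0.4761 -0.277   0.05  ]
 [ 0.4061 -0.3034  0.05  ]]
yaw 20.652468600001058 0.07487209373926301 0.07935614560842995
21.06972336572147
[[19, 93, 192], [19, 92, 197], [19, 72, 197], [20, 56, 187], [19, 36, 200], [24, 20, 202], [26, 17, 209], [30, 14, 212], [30, 13, 214], [33, 14, 216], [30, 13, 215], [28, 15, 211], [30, 14, 205], [19, 52, 190], [19, 97, 186]] [[17, 102, 132], [18, 108, 128], [20, 31, 165], [24, 18, 195], [24, 19, 192], [19, 87, 168], [19, 97, 177], [19, 95, 180]]
```

```bash
python3 -m crank '[5,0,0,0,-0.083, 5,0.5,0,1.5,0, 5,0.5,0,1.5,0, 5,0.5,0,1.5,0, 5,0.5,0,1.5,0, 5,0.5,0,1.5,0, 5,0.5,0,1.5,0, 5,0.4,-0.1,1.5,0]'
python3 - <<'E'
from h import *
p=optics.get_image('wrist');cv2.imwrite('pics/w2.png',p['color'][:,:,::-1])
h=cv2.cvtColor(p['color'],cv2.COLOR_RGB2HSV);m=((h[...,1]<45)&(h[...,2]>150)).astype(np.uint8)
n,l,s,c=cv2.connectedComponentsWithStats(m)
for i in range(1,n):
    if s[i,4]>200:print(s[i],c[i])
P=np.array([[ 0.4618,-0.2399,.05],[0.4904,-0.3139,.05],[0.4061,-0.3034,.05]])
print([proj(p,x).round(1) for x in P]);o=env.observe();print(o['position'],o['tool_rot'][:2,0])
E
```

```text
time_s: 2.9
position: [0.4359, -0.2933, 0.1257]
tool_rot: [[0.935, 0.355, 0.0], [0.355, -0.935, -0.0], [-0.0, 0.0, -1.0]]
ft_force: [-1.4, 0.2, 0.6]
grip_width: 0.0498
gripper_force: 0.0
[ 205  143   98   68 1359] [252.92126564 162.55334805]
[array([204.7, 147.8]), array([302.3, 147.2]), array([253.5, 232.3])]
[ 0.43531595 -0.29198675  0.12294297] [0.93458933 0.35572459]
```

View pics/w2.png

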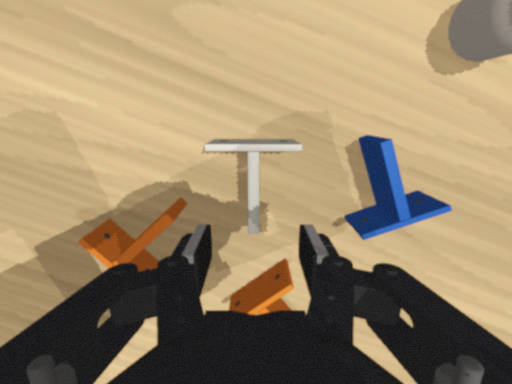

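The web lies centred between the fingers (column 253), and the plate is level at row 147. The projections from the first view agree, so the 50 mm height holds. Descending and gripping.

```bash
python3 -m crank '[5,0.1,0,1.6,0, 5,0,0,1.6,0, 5,0,0,1.6,0, 5,0,0,1.6,0, 5,0,0,1.6,0, 5,0,0,1.6,0, 5,0,0,1,0, 5,0,0,0.6,0]'
python3 -m crank '[0,0,0,0,0, 0,0,0,0,0, 0,0,0,0,0, 0,0,0,0,0, 0,0,0,0,0, 0,0,0,0,0, 0,0,0,0,0, 0,0,0,0,0]' 80
```

```text
time_s: 3.62
position: [0.4366, -0.2925, 0.0136]
tool_rot: [[0.935, 0.356, -0.001], [0.356, -0.935, 0.001], [-0.001, -0.001, -1.0]]
ft_force: [-0.1, 0.2, 0.3]
grip_width: 0.05
gripper_force: 0.0
time_s: 4.28
position: [0.4375, -0.2924, 0.0153]
tool_rot: [[0.934, 0.357, 0.001], [0.357, -0.934, -0.001], [0.001, 0.002, -1.0]]
ft_force: [-1.5, -0.1, 5.7]
grip_width: 0.0093
gripper_force: 78.9
```

```bash
python3 -m crank '[0,0,0,-0.6,0, 0,0,0,-1.2,0, 0,0,0,-1.8,0, 0,0,0,-1.8,0, 0,0,0,-1.8,0, 0,0,0,-1.8,0, 0,0,0,-1.8,0, 0,0,0,-1.2,0]'
python3 - <<'E'
from h import *
p=optics.get_image('wrist');cv2.imwrite('pics/w3.png',p['color'][:,:,::-1])
t=optics.get_image('top')
a,b=plane(t,201,174,.085),plane(t,269,155,.085);print(a,b,(a+b)/2,np.linalg.norm(a-b),np.degrees(np.arctan2(-(a-b)[0],(a-b)[1])))
i=t['color'][75:190,165:285,::-1]
s=optics.get_image('side');j=s['color'][170:285,80:260,::-1]
i=cv2.resize(i,None,fx=4,fy=4,interpolation=cv2.INTER_CUBIC)[:460];cv2.imwrite('pics/t2.png',i)
E
```

```text
time_s: 4.95
position: [0.4374, -0.292, 0.1363]
tool_rot: [[0.934, 0.357, 0.001], [0.357, -0.934, -0.001], [0.001, 0.001, -1.0]]
ft_force: [0.2, -0.5, -1.3]
grip_width: 0.0088
gripper_force: 77.9
[0.58950508 0.19803286 0.085     ] [ 0.65119774 -0.0246371   0.085     ] [0.62035141 0.08669788 0.085     ] 0.23105821115324415 15.485858784620877
```

View pics/w3.png

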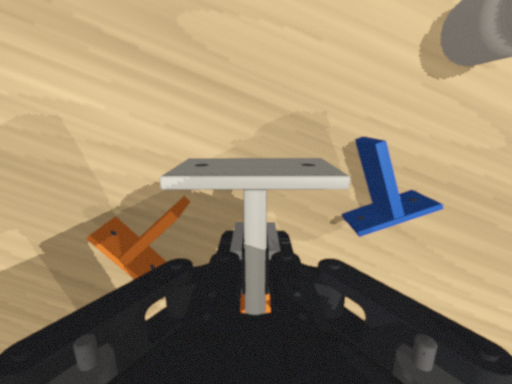

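View pics/t2.png

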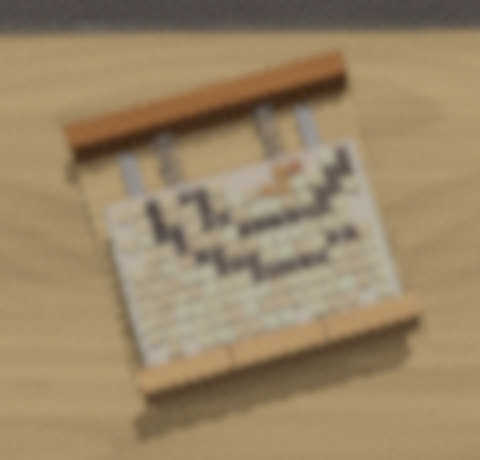

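The bracket is held straight: its plate is level at row 183, with the web on the tool axis at column 255. Next I go above and in front of the rail, aligned to its yaw of about 15.5°.

```bash
python3 -m crank '[0,0.6,-1,-0.4,0.094, 0,1.2,-2,-0.4,0, 0,1.2,-2,-0.4,0, 0,1.2,-2,-0.4,0, 0,1.2,-2,-0.4,0, 0,1.2,-2,-0.4,0, 0,1.2,-2,-0.4,0, 0,1.2,-2,-0.4,0]'
python3 -m crank '[0,1.2,-2,-0.4,0, 0,1.2,-2,-0.4,0, 0,1.2,-2,-0.4,0, 0,1.2,-2,-0.4,0, 0,1.2,-2,-0.4,0, 0,1.2,-2,-0.4,0, 0,1.2,-2,-0.4,0, 0,1.2,-2,-0.4,0]'
python3 - <<'E'
from h import *
p,r=shot('wrist',['rail','bracket_face'],'w4.png');print(r,p['pose'].round(4).tolist())
o=env.observe();print(o['position'],o['tool_rot'][:,0])
E
```

```text
time_s: 5.77
position: [0.4824, -0.1217, 0.1653]
tool_rot: [[0.964, 0.267, -0.002], [0.267, -0.964, 0.001], [-0.002, -0.002, -1.0]]
ft_force: [1.2, -0.5, -2.3]
grip_width: 0.0092
gripper_force: 78.0
time_s: 6.43
position: [0.5321, 0.0579, 0.1971]
tool_rot: [[0.964, 0.268, -0.003], [0.268, -0.964, 0.0], [-0.002, -0.001, -1.0]]
ft_force: [0.4, 0.7, -2.2]
grip_width: 0.0092
gripper_force: 78.0
{'rail': [(0.95, 249.4, 42.5)], 'bracket_face': [(0.79, 252.6, 180.0)]} [[0.2671, 0.9272, 0.2628, 0.5988], [-0.9637, 0.2576, 0.0705, 0.0761], [-0.0023, -0.2721, 0.9623, 0.3389], [0.0, 0.0, 0.0, 1.0]]
[0.53213311 0.05784754 0.19718869] [ 0.96289614  0.26986604 -0.00182737]
```

View pics/w4.png

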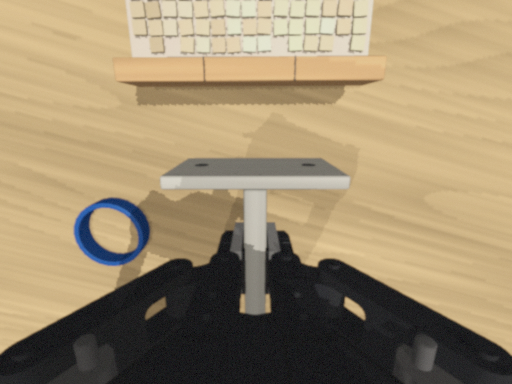

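The rail's front top edge runs (115,81)–(384,80), with pencil marks at columns 204 and 295. The plate is square to it at rows 158–188, about 5 px right of centre.

```bash
python3 - <<'E'
from h import *
p=optics.get_image('wrist');t=optics.get_image('top')
o=env.observe();T=o['position'];R=o['tool_rot']
f=p['intrinsics'][0,0]
print('rail z from width',p['pose'][2,3]) 
for z in(.08,.085,.09):
    P=[plane(p,u,v,z) for u,v in((115,80.5),(384,80),(204.5,80),(295.5,80))]
    d=P[0]-P[1];print(z,np.linalg.norm(d),np.linalg.norm(P[2]-P[3]),np.degrees(np.arctan2(-d[0],d[1])))
    print((R.T@((P[2]+P[3])/2-T)).round(4),(R.T@((P[0]+P[1])/2-T)).round(4),((P[0]+P[1])/2).round(4))
print('tri',tri([(p,115,80.5),(t,201.7,172)]),tri([(p,384,80),(t,269.5,153.8)]))
print('tool yaw',np.degrees(np.arctan2(R[1,0],R[0,0])))
# plate: back top edge (nearer row 188?) and front
for z in(T[2]+.03,T[2]+.035):
  for pr in(((162,178),(348,178)),((162,188),(348,188)),((189,158),(320,158))):
    P=[plane(p,*q,z) for q in pr];print('plate',z.round(3),np.linalg.norm(P[0]-P[1]).round(4),[(R.T@(x-T)).round(4).tolist() for x in P])
g=cv2.cvtColor(p['color'],cv2.COLOR_RGB2GRAY);print(g[150:195,255-30].tolist(),g[150:195,230].tolist());print(g[60:100,250].tolist())
E
```

```text
rail z from width 0.33902414843194495
0.08 0.24366240244791612 0.08240747223964189 15.713394527430225
[ 0.1    -0.0061  0.1171] [ 0.0998 -0.0067  0.1171] [0.6261 0.0894 0.08  ]
0.085 0.23895893360296527 0.0808167427123273 15.713394527430225
[ 0.0994 -0.006   0.1121] [ 0.0992 -0.0066  0.1121] [0.6256 0.0892 0.085 ]
0.09 0.23425546475801443 0.07922601318501273 15.713394527430196
[ 0.0988 -0.0059  0.1071] [ 0.0986 -0.0065  0.1071] [0.625  0.0889 0.09  ]
tri [0.59258462 0.19427889 0.10272288] [ 0.65740162 -0.02665345  0.08208412]
tool yaw 15.518377260616193
plate 0.227 0.0801 [[0.0432, -0.0414, -0.0301], [0.0434, 0.0387, -0.0301]]
plate 0.227 0.081 [[0.0387, -0.0418, -0.0301], [0.0389, 0.0391, -0.0301]]
plate 0.227 0.0553 [[0.0519, -0.0292, -0.0301], [0.052, 0.0261, -0.0301]]
plate 0.232 0.0765 [[0.0444, -0.0396, -0.0351], [0.0446, 0.0369, -0.0351]]
plate 0.232 0.0773 [[0.0401, -0.04, -0.0351], [0.0403, 0.0373, -0.0351]]
plate 0.232 0.0528 [[0.0527, -0.028, -0.0351], [0.0528, 0.0248, -0.0351]]
[179, 180, 179, 176, 170, 168, 172, 166, 142, 120, 114, 118, 116, 117, 117, 114, 116, 115, 115, 117, 114, 117, 113, 113, 115, 128, 160, 184, 193, 194, 193, 189, 189, 188, 189, 186, 185, 183, 169, 142, 133, 131, 134, 135, 135] [180, 179, 179, 178, 177, 170, 168, 158, 132, 117, 113, 116, 116, 115, 115, 114, 113, 113, 114, 115, 114, 116, 114, 113, 116, 127, 162, 185, 193, 195, 192, 191, 190, 190, 187, 187, 185, 183, 172, 166, 173, 177, 172, 169, 169]
[191, 190, 190, 191, 191, 190, 192, 192, 193, 194, 192, 193, 192, 192, 193, 194, 194, 197, 195, 187, 163, 122, 94, 88, 90, 95, 113, 115, 118, 122, 131, 131, 132, 135, 136, 135, 135, 136, 138, 138]
```

```bash
python3 -m crank '[0,0.2,-0.1,0.9,-0.003, 0,0.2,-0.1,0.9,0, 0,0.2,-0.1,0.9,0, 0,0.2,-0.1,0.9,0, 0,0.2,-0.1,0.9,0, 0,0.2,0,0.9,0, 0,0.2,0,0.9,0, 0,0.2,0,0.9,0]'
python3 -m crank '[0,0.2,0,0.9,0, 0,0.2,0,0.9,0, 0,0.2,0,0.9,0, 0,0.2,0,0.9,0, 0,0.2,0,0.9,0, 0,0.2,0,0.9,0, 0,0.2,0,0.9,0, 0,0.2,0,0.9,0]'
python3 - <<'E'
from h import *
s=optics.get_image('side');p=optics.get_image('wrist')
cv2.imwrite('pics/w5.png',p['color'][:,:,::-1])
o=env.observe();T=o['position'];R=o['tool_rot'];print(T,np.degrees(np.arctan2(R[1,0],R[0,0])),o['ft_force'])
g=cv2.cvtColor(p['color'],cv2.COLOR_RGB2GRAY)
print([proj(p,T+R@np.array([.045,y,-.0347])).round(1) for y in(-.04,.04)],[proj(p,T+R@np.array([.045,y,-.031])).round(1) for y in(-.04,.04)])
for v in(178,182,186):print(v,g[v,155:170].tolist(),g[v,340:356].tolist())
E
```

```text
time_s: 7.35
position: [0.5467, 0.0659, 0.1253]
tool_rot: [[0.963, 0.27, -0.0], [0.27, -0.963, 0.0], [-0.0, -0.0, -1.0]]
ft_force: [0.5, 0.1, -3.4]
grip_width: 0.009
gripper_force: 78.2
time_s: 8.02
position: [0.5622, 0.0702, 0.0534]
tool_rot: [[0.963, 0.27, 0.0], [0.27, -0.963, 0.0], [0.0, -0.0, -1.0]]
ft_force: [0.3, -0.4, -1.8]
grip_width: 0.0088
gripper_force: 78.2
[0.56148955 0.07025187 0.05270529] 15.689082205489541 [-0.80226578  0.18471075 -1.63694729]
[array([156.7, 175.9]), array([352.4, 175.8])] [array([159.8, 174. ]), array([349.3, 173.9])]
178 [186, 184, 186, 183, 181, 188, 199, 203, 206, 205, 205, 205, 206, 206, 205] [202, 204, 202, 204, 204, 204, 203, 204, 201, 194, 184, 177, 178, 177, 177, 176]
182 [182, 181, 181, 181, 183, 189, 200, 208, 210, 208, 208, 209, 209, 209, 208] [199, 199, 198, 200, 199, 200, 199, 198, 194, 182, 176, 174, 175, 174, 176, 176]
186 [183, 184, 181, 183, 182, 183, 193, 200, 203, 204, 204, 202, 204, 204, 204] [191, 190, 191, 191, 190, 192, 191, 190, 183, 170, 168, 170, 172, 172, 172, 175]
```

View pics/w5.png

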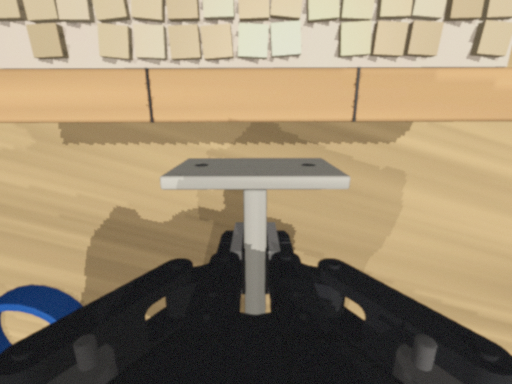

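The plate is parallel to the rail edge (row 121), with the marks at (152,121) and (355,121). I'll check the height and pitch of the held bracket with PnP.

```bash
python3 - <<'E'
from h import *
p=optics.get_image('wrist');o=env.observe();T=o['position'];R=o['tool_rot']
g=cv2.cvtColor(p['color'],cv2.COLOR_RGB2GRAY)
print('marks',[ (int(np.argmin(g[v,140:165]))+140,int(np.argmin(g[v,345:370]))+345) for v in(85,100,115,119)])
print('edge col',[ (int(v)) for v in g[112:130,250]])
print('bottom row',g[160,180:200].tolist(),g[160,310:330].tolist())
print('web end',g[305:320,255].tolist(),'web cols',g[205,238:274].tolist())
W=[(.045,.04,.05),(.045,-.04,.05),(.045,.04,0),(.045,-.04,0),(.039,.04,.05),(.039,-.04,.05)]
U=[(160.8,175.7),(349.3,175.7),(188,157.8),(321,157.8),(161.5,188),(348.3,188)]
ok,rv,tv=cv2.solvePnP(np.array(W),np.array(U,float),p['intrinsics'],None)
M=p['pose'][:3,:3]@np.diag([1,-1,-1]);Rb=cv2.Rodrigues(rv)[0]
e=cv2.projectPoints(np.array(W),rv,tv,p['intrinsics'],None)[0][:,0]-U;print('res',e.round(1).tolist())
Rw=M@Rb;tw=M@tv[:,0]+p['pose'][:3,3];print('in tool',(R.T@Rw).round(3).tolist(),(R.T@(tw-T)).round(4),'top',(tw+Rw@[.045,0,.05]))
for z in(.080,.083,.085,.087):
    A,B=plane(p,152,121,z),plane(p,355,121,z);print(z,np.linalg.norm(A-B),(R.T@((A+B)/2-T)).round(4))
E
```

```text
marks [(149, 356), (150, 354), (152, 353), (152, 353)]
edge col [189, 191, 192, 193, 194, 193, 188, 179, 165, 140, 128, 123, 122, 120, 116, 116, 114, 114]
bottom row [187, 187, 184, 179, 167, 152, 138, 123, 114, 114, 116, 113, 116, 113, 115, 115, 114, 112, 116, 113] [110, 109, 115, 113, 115, 114, 110, 113, 116, 112, 113, 114, 116, 124, 131, 147, 159, 165, 169, 170]
web end [131, 132, 133, 129, 132, 131, 132, 131, 121, 95, 56, 27, 20, 27, 20] web cols [114, 117, 115, 114, 115, 125, 155, 176, 183, 186, 188, 189, 192, 193, 193, 194, 194, 196, 195, 194, 194, 191, 192, 192, 192, 191, 187, 178, 165, 165, 171, 173, 175, 173, 173, 174]
res [[-0.3, -0.7], [0.2, -0.7], [0.3, -0.1], [-0.3, -0.0], [0.3, 0.7], [-0.1, 0.7]]
in tool [[1.0, 0.002, 0.009], [0.002, -1.0, 0.007], [0.009, -0.007, -1.0]] [-0.0013 -0.0003  0.0188] top [0.60435006 0.08198334 0.0843434 ]
0.08 0.08454261903666094 [ 0.0662 -0.0006 -0.0265]
0.083 0.0823273764537145 [ 0.0663 -0.0005 -0.0295]
0.085 0.08085054806508354 [ 0.0663 -0.0005 -0.0315]
0.087 0.07937371967645261 [ 0.0664 -0.0005 -0.0335]
```

```bash
python3 -m crank '[0,0.3,0,-0.1,0, 0,0.3,0,0,0, 0,0.3,0,0,0, 0,0.3,0,0,0, 0,0.3,0,0,0, 0,0.3,0,0,0, 0,0.2,0,0,0, 0,0.2,0,0,0]'
python3 - <<'E'
from h import *
p=optics.get_image('wrist');zs=[]
for i in range(4): s=optics.get_image('side');zs.append(env.observe()['position'].round(4).tolist())
print(zs,env.observe()['ft_force'])
cv2.imwrite('pics/w6.png',cv2.resize(p['color'][50:200,120:390,::-1],None,fx=2.9,fy=2.9,interpolation=cv2.INTER_CUBIC))
cv2.imwrite('pics/s6.png',cv2.resize(s['color'][160:280,150:290,::-1],None,fx=5,fy=5,interpolation=cv2.INTER_CUBIC))
E
```

```text
time_s: 8.83
position: [0.5832, 0.0761, 0.0552]
tool_rot: [[0.963, 0.27, -0.0], [0.27, -0.963, -0.0], [-0.0, -0.0, -1.0]]
ft_force: [-1.5, -0.2, -1.7]
grip_width: 0.0086
gripper_force: 78.2
[[0.5833, 0.0762, 0.0553], [0.5831, 0.0761, 0.0553], [0.5831, 0.0761, 0.0553], [0.583, 0.0761, 0.0553]] [-0.02263835 -0.24962814 -2.33093905]
```

View pics/w6.png

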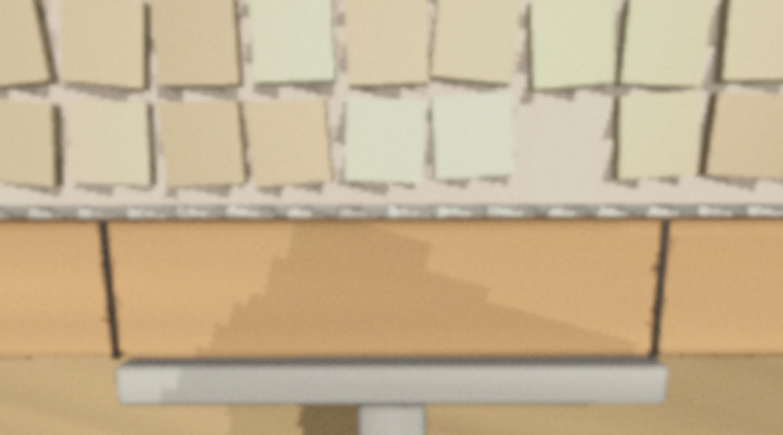

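View pics/s6.png

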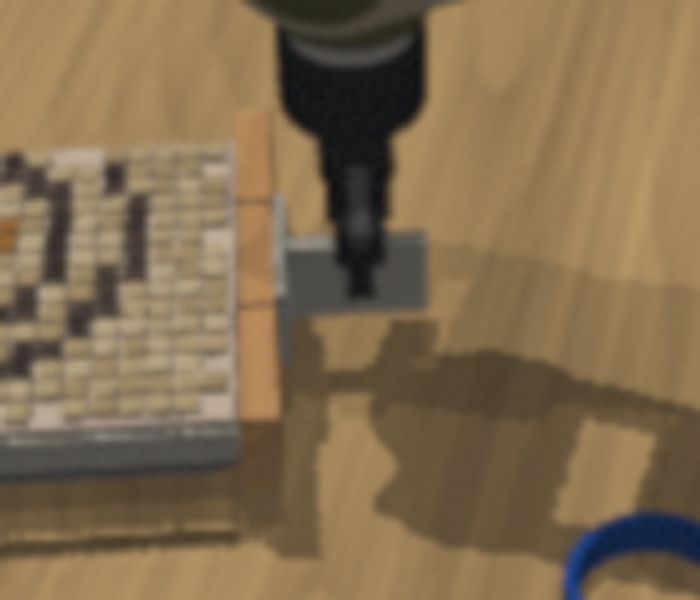

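In the wrist crop the plate (117–667) is about 2% wider than the marks (117–656). So it sits about 2.5 mm high and 0.8 mm to the right. It isn't touching yet. I'll correct that and look again.

```bash
python3 -m crank '[0,0,-0.08,0.1,0, 0,0,0,0.1,0, 0,0,0,0.1,0, 0,0,0,0,0, 0,0,0,0,0, 0,0,0,0,0, 0,0,0,0,0, 0,0,0,0,0]'
python3 - <<'E'
from h import *
p=optics.get_image('wrist');c=p['color'].astype(float);print(env.observe()['position'],env.observe()['ft_force'])
g=cv2.cvtColor(p['color'],cv2.COLOR_RGB2GRAY)
for v in range(160,192,2):print(v,g[v,154:168].tolist(),g[v,338:356].tolist())
print(g[160:195,230].tolist())
E
```

```text
time_s: 9.75
position: [0.5829, 0.0769, 0.0523]
tool_rot: [[0.963, 0.27, -0.0], [0.27, -0.963, 0.0], [-0.0, -0.0, -1.0]]
ft_force: [-0.5, -0.1, -2.7]
grip_width: 0.0085
gripper_force: 78.2
[0.58287645 0.07686167 0.05232028] [-0.36019031 -0.50506459 -2.80629112]
160 [166, 160, 130, 89, 75, 110, 155, 173, 178, 178, 178, 180, 178, 176] [178, 176, 176, 177, 176, 178, 179, 177, 176, 172, 161, 121, 78, 88, 135, 165, 176, 176]
162 [168, 160, 138, 101, 71, 105, 155, 173, 176, 177, 178, 176, 175, 175] [178, 177, 176, 178, 179, 179, 176, 174, 163, 156, 154, 121, 81, 93, 140, 168, 176, 177]
164 [175, 173, 152, 109, 71, 98, 154, 173, 178, 176, 175, 177, 177, 177] [181, 179, 178, 179, 179, 178, 179, 179, 178, 173, 153, 111, 77, 99, 153, 175, 177, 179]
166 [179, 178, 164, 126, 78, 89, 143, 168, 178, 179, 178, 178, 179, 180] [181, 181, 181, 180, 182, 183, 182, 181, 180, 175, 147, 101, 80, 109, 159, 178, 182, 180]
168 [180, 180, 171, 136, 81, 81, 126, 163, 178, 180, 180, 180, 181, 181] [182, 183, 183, 183, 182, 183, 182, 181, 181, 173, 141, 91, 77, 119, 163, 177, 181, 180]
170 [182, 183, 174, 138, 9
[... 1262 characters left out ...]
, 154, 154, 155, 154, 157]
186 [175, 175, 176, 176, 177, 176, 175, 182, 190, 194, 195, 195, 195, 194] [180, 181, 181, 183, 182, 182, 180, 181, 181, 181, 173, 158, 152, 155, 155, 155, 157, 158]
188 [173, 175, 175, 176, 176, 173, 173, 173, 178, 179, 178, 179, 180, 177] [171, 170, 170, 167, 170, 169, 168, 166, 168, 164, 160, 156, 153, 153, 156, 154, 154, 154]
190 [172, 175, 175, 176, 174, 175, 175, 174, 174, 170, 169, 170, 170, 169] [159, 161, 159, 159, 157, 158, 157, 156, 158, 157, 156, 155, 156, 154, 158, 156, 155, 152]
[162, 161, 160, 163, 163, 164, 166, 165, 169, 168, 169, 169, 159, 146, 121, 121, 151, 174, 184, 182, 182, 181, 179, 179, 177, 176, 175, 172, 157, 127, 106, 105, 108, 108, 109]
```

The plate and mark spacings now match (189.3 px against 189.5 px), the centre is within 0.3 mm, and the gap is about 1 mm. Pressing now.

```bash
python3 -m crank '[0,0.1,-0.03,0,0, 0,0.15,0,0,0, 0,0.15,0,0,0, 0,0.15,0,0,0, 0,0.15,0,0,0, 0,0.15,0,0,0, 0,0.15,0,0,0, 0,0.15,0,0,0]'
python3 -m crank '[0,0.1,0,0,0, 0,0.1,0,0,0, 0,0,0,0,0, 0,0,0,0,0, 0,0,0,0,0, 0,0,0,0,0, 0,0,0,0,0, 0,0,0,0,0]'
python3 - <<'E'
from h import *
o=env.observe();print(o['position'],o['ft_force'],o['tool_rot'][:,0]@o['ft_force'])
E
```

```text
time_s: 10.47
position: [0.5931, 0.08, 0.0523]
tool_rot: [[0.963, 0.27, -0.002], [0.27, -0.963, -0.001], [-0.002, -0.0, -1.0]]
ft_force: [-7.8, -3.8, 1.6]
grip_width: 0.009
gripper_force: 78.6
time_s: 11.13
position: [0.5948, 0.0805, 0.0523]
tool_rot: [[0.963, 0.271, -0.003], [0.271, -0.963, -0.001], [-0.003, -0.0, -1.0]]
ft_force: [-8.1, -2.9, 2.0]
grip_width: 0.0096
gripper_force: 78.7
[0.59476995 0.08050738 0.05225717] [-8.14911184 -2.86500864  1.99089835] -8.625964070360958
```

```bash
python3 -m crank '[0,0.1,0,0,0, 0,0.1,0,0,0, 0,0,0,0,0, 0,0,0,0,0, 0,0,0,0,0, 0,0,0,0,0, 0,0,0,0,0, 0,0,0,0,0]'
python3 - <<'E'
from h import *
p=optics.get_image('wrist')
cv2.imwrite('pics/w7.png',cv2.resize(p['color'][50:200,120:390,::-1],None,fx=2.9,fy=2.9,interpolation=cv2.INTER_CUBIC))
o=env.observe();print(o['position'],o['ft_force'],o['tool_rot'][:,0]@o['ft_force'],o['wrist_torque'])
g=cv2.cvtColor(p['color'],cv2.COLOR_RGB2GRAY)
for v in range(164,184,2):print(v,g[v,154:168].tolist(),g[v,338:356].tolist())
E
```

```text
time_s: 11.8
position: [0.5965, 0.081, 0.0522]
tool_rot: [[0.963, 0.271, -0.003], [0.271, -0.963, -0.001], [-0.003, -0.0, -1.0]]
ft_force: [-8.9, -4.3, 2.3]
grip_width: 0.009
gripper_force: 78.8
[0.59647365 0.08100951 0.05225594] [-9.7444347  -3.90289061  2.1625662 ] -10.444253413943892 [-0.58597544  1.17715417  0.01163299]
164 [175, 175, 167, 131, 82, 73, 119, 158, 175, 175, 174, 176, 177, 175] [179, 177, 177, 180, 179, 180, 179, 178, 179, 177, 172, 143, 102, 75, 109, 157, 177, 179]
166 [178, 180, 171, 138, 94, 75, 117, 160, 176, 180, 179, 177, 177, 180] [181, 182, 181, 180, 179, 180, 180, 179, 180, 181, 173, 137, 91, 75, 114, 157, 174, 178]
168 [180, 180, 175, 146, 100, 73, 107, 158, 176, 180, 181, 181, 179, 180] [171, 170, 172, 177, 178, 179, 182, 182, 181, 182, 174, 136, 84, 79, 119, 155, 168, 178]
170 [182, 181, 176, 159, 117, 72, 97, 154, 175, 182, 182, 180, 180, 181] [168, 167, 166, 169, 167, 168, 170, 174, 175, 173, 165, 129, 82, 88, 133, 162, 178, 181]
172 [176, 178, 175, 164, 123, 79, 77, 120, 162, 173, 178, 178, 178, 178] [157, 158, 160, 159, 156, 158, 159, 159, 159, 151, 
[... 161 characters left out ...]
10, 93, 91, 109, 142, 155, 159, 159]
176 [183, 182, 182, 181, 174, 166, 152, 147, 145, 145, 145, 145, 146, 147] [153, 153, 152, 155, 155, 155, 155, 153, 154, 152, 158, 161, 160, 164, 167, 172, 168, 170]
178 [180, 182, 181, 185, 180, 178, 181, 188, 193, 192, 192, 192, 194, 192] [192, 192, 194, 192, 192, 192, 193, 193, 194, 192, 190, 182, 172, 171, 170, 171, 171, 170]
180 [178, 179, 180, 177, 175, 173, 182, 194, 200, 199, 199, 200, 200, 200] [193, 195, 194, 194, 194, 194, 192, 194, 193, 194, 192, 182, 171, 165, 164, 166, 166, 167]
182 [173, 173, 174, 176, 175, 169, 178, 192, 198, 199, 200, 199, 198, 199] [188, 190, 188, 189, 189, 189, 189, 190, 190, 190, 184, 172, 162, 159, 157, 158, 161, 160]
```

View pics/w7.png

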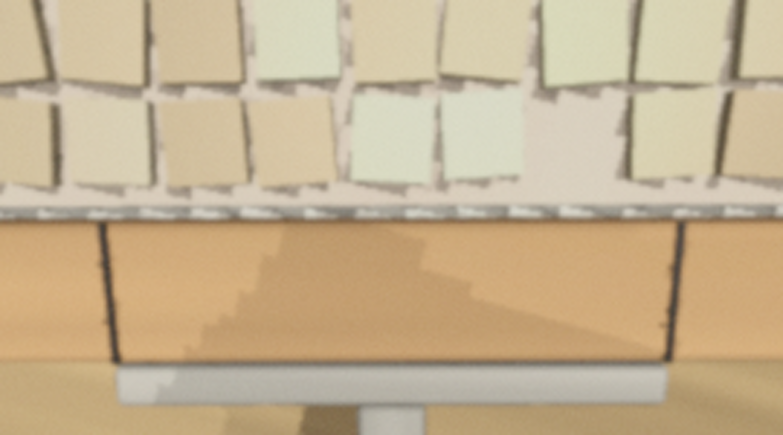

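The plate's edges sit on both pencil marks (117 and 667), the tops are level, and the push is about 10 N. Now I hold it there.

```bash
H='x'
python3 -m crank '[0,0,0,0,0, 0,0,0,0,0, 0,0,0,0,0, 0,0,0,0,0, 0,0,0,0,0, 0,0,0,0,0, 0,0,0,0,0, 0,0,0,0,0]' | grep ft
python3 -m crank '[0,0,0,0,0, 0,0,0,0,0, 0,0,0,0,0, 0,0,0,0,0, 0,0,0,0,0, 0,0,0,0,0, 0,0,0,0,0, 0,0,0,0,0]' | grep ft
python3 -m crank '[0,0,0,0,0, 0,0,0,0,0, 0,0,0,0,0, 0,0,0,0,0, 0,0,0,0,0, 0,0,0,0,0, 0,0,0,0,0, 0,0,0,0,0]' | grep ft
python3 -m crank '[0,0,0,0,0, 0,0,0,0,0, 0,0,0,0,0, 0,0,0,0,0, 0,0,0,0,0, 0,0,0,0,0, 0,0,0,0,0, 0,0,0,0,0]' | grep ft
python3 -m crank '[0,0,0,0,0, 0,0,0,0,0, 0,0,0,0,0, 0,0,0,0,0, 0,0,0,0,0, 0,0,0,0,0, 0,0,0,0,0, 0,0,0,0,0]' | grep ft
python3 -m crank '[0,0,0,0,0, 0,0,0,0,0, 0,0,0,0,0, 0,0,0,0,0, 0,0,0,0,0, 0,0,0,0,0, 0,0,0,0,0, 0,0,0,0,0]'
```

```text
ft_force: [-9.2, -3.5, 2.9]
ft_force: [-9.3, -4.5, 2.0]
ft_force: [-9.0, -4.4, 2.1]
ft_force: [-9.3, -4.7, 2.0]
ft_force: [-9.0, -5.0, 3.4]
time_s: 15.85
position: [0.5965, 0.081, 0.0522]
tool_rot: [[0.963, 0.271, -0.003], [0.271, -0.963, -0.001], [-0.003, -0.0, -1.0]]
ft_force: [-8.7, -3.2, 2.6]
grip_width: 0.0091
gripper_force: 78.8
```

Steady at about 10 N for more than 4 s, so I hand it in.

```bash
python3 -c "
from rig import env
print(env.close_job())"
```

```text
the job is handed in; nothing more can be done
None
```

The job is handed in with the bracket still gripped and pressed on the rail: centred on the pencil marks, tops level in the wrist view, at a steady push of about 10 N held for over 4 s (15.9 s used in all).

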